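# Set the fishtail gouge in the sloping rest

### The job

Among the three carving tools lying on the bench, pick up the fishtail gouge (the one whose blade fans out at its end) and lay it in the sloping wooden rest, so that the carver can take it up at a slant: its handle in the high notch, its steel shank in the low notch with the ferrule just above that notch, the blade pointing down the slope. Let go of it there, and leave the other two carving tools where they lie.

Things in the scene. Friction and masses are not known exactly. Their poses are not given: they have to be found in the camera images.
- gouge_mid (a point): Fishtail gouge, lying loose: octagonal wooden handle 28 mm thick, brass ferrule d 20, steel shank d 8, blade fanning out to 29 mm. Point: on its axis at the balance point, where to grip, 14 mm above the bench at the start. x along the tool to the handle's butt, blade to -x, z up at start. From the point along x: butt +90, ferrule -30 to -45, shank to -115, fan to -154 mm.
- rest_seat (a point): Fixed rest: board 170 x 90 x 14 mm, two posts with open 90 degree V notches. Point: where the gouge's listed point belongs, midway between the notches, 85 mm above the bench. x level, from low to high notch; z up. The notch line rises 20 degrees to +x; notches 12 mm thick, 64 mm either side along it, 51 (low) and 64 mm wide, rims up to 20 mm above the line; free room for fingers between.
- chisel_mid (a point): Straight chisel, loose, to be left alone: same handle and ferrule as the gouge, but its blade is a plain straight strip 10 mm wide, ending at x = -155 mm. Point and axes as for the gouge.
- knife_mid (a point): Short carving knife, loose, to be left alone: same handle and ferrule, but a short blade 14 mm wide with a pointed tip, ending at x = -113 mm. Point and axes as for the gouge.
Mind the look-alikes: they are no part of the job. Leave any red look-alike of the part that bears gouge_mid alone.

How it is judged:
By the outcome, as a careful person would: the job done as asked, in the order asked, and still so for the second after the job is handed in, with the robot touching nothing.
It also fails if it takes over 35 s, if anything falls off the work surface, if the arm or the gripper's body presses on something with over 40 N, if the wrist force passes 120 N, or if a joint passes its speed limit or range.

### The arm

A 7-joint arm with a two-finger parallel gripper is mounted at the origin on the work surface. World frame = base frame: x ahead of the robot, y to its left, z up, the work surface at z = 0. Lengths are in mm, angles in rad, forces in N, time in s.
With the tool pointing down it reaches from about 400 to 875 mm from the base axis. Payload 4.4 kg.
Tool frame: the origin (TCP) lies at the very end of the fingers, on their centre line; the grasp point (between the pads) lies 19 mm behind it; z points along the fingers, y is the direction in which the jaws open and shut (so a half turn about z gives the same grasp; the last joint's range is limited). The gripper opens to 85 mm and grips with 20 to 120 N. Pads are 22 mm wide; open, the fingers measure 114 mm over their backs; the gripper's body (76 mm by 85 mm) begins 54 mm behind the grasp point. The pads swing forward as they close: fully open they stand 13 mm farther back than shut.
Start: joints at [-1.265, 0.628, 0.038, 1.517, -0.027, 0.996, -0.02], TCP at [236.118, 605.612, 231.313] pointing down, gripper open.
Joint ranges: [-3.06, 3.06], [-0.37, 2.12], [-1.25, 1.32], [0.18, 2.47], [-1.1, 4.24], [0.23, 1.98], [-2.94, 2.94]. Speed limits (rad/s): [2.57, 2.57, 3.14, 3.14, 3.14, 3.14, 3.14].

### API

Orientations are given as [roll, pitch, yaw] about the fixed x, y, z axes, in that order (R = Rz(yaw) Ry(pitch) Rx(roll)).
In Python, from cell import read_state, get_image, calibration, finish_job gives the robot as it stands. The module is installed in compiled form; this text tells all that it offers.
- The arm moves only by the tool apply_moves, never from a script. Its argument "increments" is a list of rows, each an object of numbers: "tx", "ty", "tz": the shift along the world's x, y, z in m; "rx", "ry", "rz": the turn, a rotation vector about the world's x, y, z in units of 5 degrees (1.0 is 5 degrees); "claw": the finger opening in m, from 0 to 0.0854. In form: [{"tx": .., "ty": .., "tz": .., "rx": .., "ry": .., "rz": .., "claw": ..}, ...]. A call has 1 to 12 rows; each row is the pose to reach, as a shift and turn from the pose commanded when the call began; what a row does not reach only later rows make up. A row lasts 1/10 s, in which the tool goes at most 50 mm and 8.59 degrees, less where a joint would pass 70% of its speed; a pose out of reach is approached as far as the arm can. A call with a gripper value outside its range is refused whole. The fingers move at their own pace and stop on an object; the grip force is fixed at half the most. Time passes only in rows, so rows that repeat a pose let the fingers close. It gives the time, the measured TCP pose, the force and the opening at its end, in the units of the state.
- read_state(): the state, without advancing time (a new reading comes with each control period).
- get_image(name): name is "scene" or "top"; returns the picture (420x560x3 uint8, red, green, blue); there is no depth.
- calibration(name): a dict with "camera_matrix" (3x3 intrinsics, pixels), "origin" and "attitude" of the camera in the world. Camera axes: x right, y up, looking along -z (the intrinsics and any distortion apply to the point x, -y, -z); pixel columns grow to the right and rows downward; lengths in mm; the calibration is good to about 2 mm. A picture is of the moment at which its call begins. calibration takes no time and is no camera call.
- finish_job(): hands the job in, once; it reports no verdict.
The state is a dict: "clock": time; "qpos": joint angles; "qd": joint speeds; "tau": joint torques, N m; "eef_pos": TCP position; "tool_rot": TCP orientation; "force": force on the tool from outside, world axes, zero at the start; "torque": the same for the moment, N m; "width": finger opening in mm.
Only numpy, scipy, OpenCV 4.12 (cv2) and the standard library are available. Lean on these libraries where they do the work, as an engineer would, in place of code of your own. Each camera call takes 0.05 s, during which the arm holds its last target. There are 200 camera calls.

## Working session

There is one attempt and no reset: what is moved stays moved. The work goes in short steps, Python scripts to look and compute and a tool call to move; the robot and the scene stay as the last step left them, time stands still between calls to the robot, and variables do not carry over. Pictures are saved under pics/ and viewed, about 8 in all and at most 12, crops included, and the job is handed in when it is done.

Besides the shell and the picture viewer there is one more tool, called after "Call:" as name([rows], argument=value, ...), one row to a line, values as JSON. apply_moves: Moves the arm, as the interface text tells. Its arguments: {"type":"object","properties":{"increments":{"type":"array"}},"required":["increments"]}

```bash
mkdir -p pics
python3 - <<'E'
from cell import *
import cv2,numpy as np
for n in("scene","top"):
    im=get_image(n); cv2.imwrite(f"pics/{n}0.png",im[:,:,::-1]); c=calibration(n); print(n,{k:np.round(v,4).tolist() if not isinstance(v,str) else v for k,v in c.items()})
s=read_state(); print(s)
E
```

```text
scene {'camera_matrix': [[470.5514, 0.0, 280.7688], [0.0, 470.5514, 204.9688], [0.0, 0.0, 1.0]], 'origin': [1186.6581, 158.7768, 1233.3962], 'attitude': [0.6301, -0.009, 1.9251]}
top {'camera_matrix': [[504.3911, 0.0, 281.2819], [0.0, 504.3911, 219.446], [0.0, 0.0, 1.0]], 'origin': [315.1853, -110.9051, 1323.0493], 'attitude': [0.0744, 0.002, -1.555]}
{'clock': 0.1, 'qpos': array([-1.26475591,  0.62925283,  0.03844837,  1.51827258, -0.02701554,
        0.99633155, -0.02000721]), 'qd': array([-2.66579765e-03, -1.08185962e-03,  6.09321908e-05, -3.23321614e-03,
       -2.39214262e-04,  6.63374715e-04,  7.11797871e-04]), 'tau': array([ 2.37419983e-03, -5.64540732e+01,  1.23010084e+00, -1.93975031e+01,
        1.12002692e-02,  5.55163613e-03, -2.76803331e-05]), 'eef_pos': array([235.92597261, 605.05628924, 230.48018314]), 'tool_rot': array([-3.13984622e+00,  7.11973357e-06,  2.76973354e+00]), 'force': array([0.63601873, 0.37106941, 0.02623961]), 'torque': array([0.00377771, 0.04788899, 0.04058006]), 'width': 85.43975200098625}
```

View pics/scene0.png

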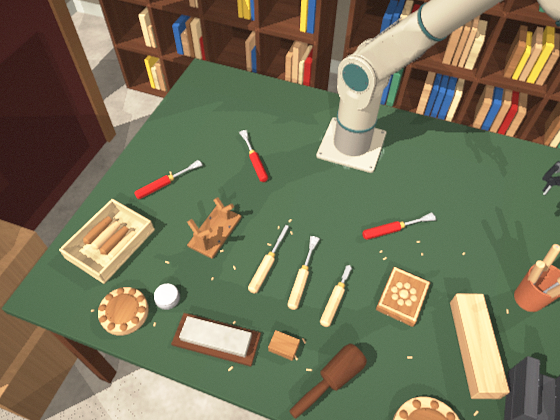

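View pics/top0.png

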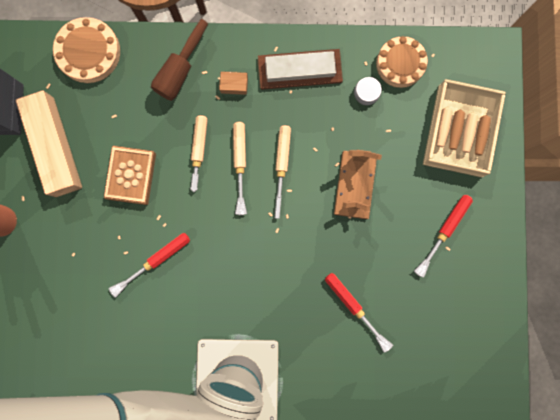

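The top view shows the gouge in the middle of the three tools: butt near (239,123), fan near (240,212). The rest is at about (357,185). Next I'll zoom in on the rest and measure the gouge.

```bash
cat > h.py <<'E'
import numpy as np,cv2
from scipy.spatial.transform import Rotation as R
from cell import *
def ray(n,u,v):
    c=calibration(n);K=np.array(c["camera_matrix"]);d=np.linalg.inv(K)@[u,v,1]
    return np.array(c["origin"]),R.from_euler("xyz",c["attitude"]).as_matrix()@(d*[1,-1,-1])
def plane(n,u,v,z):
    o,d=ray(n,u,v);return o+d*(z-o[2])/d[2]
def proj(n,p):
    c=calibration(n);q=R.from_euler("xyz",c["attitude"]).as_matrix().T@(np.array(p)-c["origin"])
    q=np.array(c["camera_matrix"])@(q*[1,-1,-1]);return q[:2]/q[2]
def two(a,b):
    (o1,d1),(o2,d2)=ray("scene",*a),ray("top",*b)
    A=np.c_[d1,-d2];t=np.linalg.lstsq(A,o2-o1,rcond=None)[0];p,q=o1+t[0]*d1,o2+t[1]*d2
    return (p+q)/2,np.linalg.norm(p-q)
E
python3 - <<'E'
from h import *
t=cv2.imread("pics/top0.png");s=cv2.imread("pics/scene0.png")
a=cv2.resize(t[140:230,320:400],None,fx=5,fy=5,interpolation=cv2.INTER_CUBIC)
b=cv2.resize(s[190:265,175:255],None,fx=5,fy=5,interpolation=cv2.INTER_CUBIC)
W=np.zeros((450,800,3),np.uint8);W[:450,:400]=a;W[:375,400:]=b;cv2.imwrite("pics/rest.png",W)
g=cv2.resize(t[110:225,225:260],None,fx=5,fy=5,interpolation=cv2.INTER_CUBIC)
g2=cv2.resize(s[230:315,280:330],None,fx=6,fy=6,interpolation=cv2.INTER_CUBIC)
W=np.zeros((575,480,3),np.uint8);W[:575,:175]=g;W[:510,180:480]=g2;cv2.imwrite("pics/gouge.png",W)
for n,im,box in(("top",t,(225,110,35,115)),("scene",s,(280,230,50,85))):
    x,y,w,h=box;c=im[y:y+h,x:x+w].astype(int)
    m=(c[:,:,2]-c[:,:,1]>15)&(c[:,:,2]>130)   # wood/brass handle
    k,l,st,_=cv2.connectedComponentsWithStats(m.astype(np.uint8));i=1+st[1:,4].argmax()
    cc,_=cv2.findContours((l==i).astype(np.uint8),0,1)
    r=cv2.minAreaRect(cc[0]);bp=cv2.boxPoints(r)+[x,y];print(n,st[i],r,bp.tolist())
    P=np.array([plane(n,u,v,14)[:2] for u,v in bp]);print(P.round(1).tolist())
E
```

```text
top [  8  11  13  52 464] ((14.0, 36.5), (51.0, 12.0), 90.0) [[233.0, 121.0], [245.0, 121.0], [245.0, 172.0], [233.0, 172.0]]
[[671.5, 24.9], [671.9, -6.8], [535.9, -9.7], [535.4, 21.8]]
scene [  8  35  21  45 200] ((18.900671005249023, 56.9704704284668), (10.051678657531738, 46.16518020629883), 16.557071685791016) [[287.50536918640137, 307.66375732421875], [300.6610736846924, 263.4127540588379], [310.2959728240967, 266.27718353271484], [297.14026832580566, 310.52818298339844]]
[[672.1, -0.0], [527.8, -10.9], [526.9, 18.6], [670.8, 27.7]]
```

View pics/rest.png

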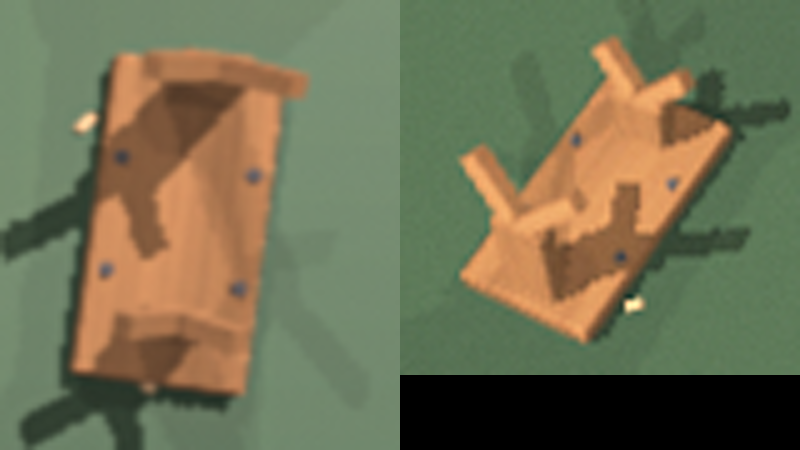

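View pics/gouge.png

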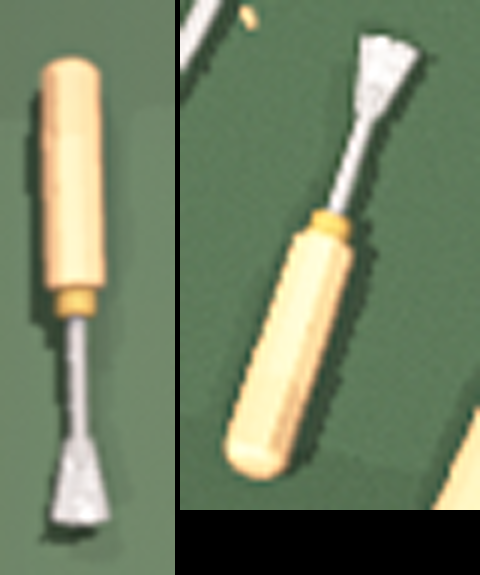

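The crops show the gouge axis: butt at top-view (238.6,121.6), ferrule end (239.8,173), fan end (240.8,214). The rest's larger, wider post is at the top of the top view, on the side away from the robot, so the notch line should rise along +x. I'll check this numerically.

Run:
```python
from h import *
T=lambda a,b,f=5,x=320,y=140:((a+.5)/f-.5+x,(b+.5)/f-.5+y)
S=lambda a,b:T(a-400,b,5,175,190)
# gouge
for nm,p,z in(("butt",(70,58),14),("join",(76,287),14),("ferr",(76,317),14),("fan",(81,523),12)):print(nm,plane("top",*T(*p,5,225,110),z).round(1))
for nm,p,z in(("butt",(257,478),14),("join",(325,238),20),("ferr",(334,213),14),("fan",(390,40),12)):print("s",nm,plane("scene",*T(p[0]-180,p[1],6,280,230),z).round(1))
# rest board (top face) colour mask corners
print("top corners",[plane("top",*T(*p),14)[:2].round(1).tolist() for p in((115,55),(243,392),(72,372))])
print("scene corners",[plane("scene",*S(*p),14)[:2].round(1).tolist() for p in((462,276),(588,335),(732,127))])
for nm,a,b in(("hiL",(475,153),(147,65)),("hiR",(578,203),(303,85)),("loL",(607,45),(120,325)),("loR",(687,78),(247,340))):print(nm,*two(S(*a),T(*b)))
```

```text
butt [671.1  10.1  14. ]
join [549.    4.2  14. ]
ferr [533.1   3.9  14. ]
fan [424.9  -0.9  12. ]
s butt [671.8  14.3  14. ]
s join [546.1   4.6  20. ]
s ferr [528.3   3.5  14. ]
s fan [422.2  -1.8  12. ]
top corners [[596.7, -265.1], [420.0, -332.9], [429.1, -243.8]]
scene corners [[588.0, -352.4], [598.3, -264.0], [429.9, -243.3]]
hiL [ 574.89748307 -292.50451325  153.88709479] 61.89130862518719
hiR [ 558.32682051 -317.15486846   84.35861888] 67.0518651754179
loL [ 453.40990583 -280.75160796  108.52312524] 50.02013187119261
loR [ 435.3690595  -299.39097503   55.90945396] 57.60270656819356
```

Call:
apply_moves([
  {"tx": 0.025, "ty": -0.043, "rz": 1},
  {"tx": 0.05, "ty": -0.086, "rz": 2},
  {"tx": 0.075, "ty": -0.129, "rz": 3},
  {"tx": 0.1, "ty": -0.172, "rz": 4},
  {"tx": 0.125, "ty": -0.215, "rz": 4.5},
  {"tx": 0.15, "ty": -0.258, "rz": 4.5},
  {"tx": 0.175, "ty": -0.3, "rz": 4.5},
  {"tx": 0.2, "ty": -0.343, "rz": 4.5},
  {"tx": 0.225, "ty": -0.387, "rz": 4.5},
  {"tx": 0.25, "ty": -0.43, "rz": 4.5},
  {"tx": 0.275, "ty": -0.473, "rz": 4.5},
  {"tx": 0.3, "ty": -0.516, "rz": 4.5},
])

```text
$.increments[0]: bad value
```

Call:
apply_moves([
  {"tx": 0.025, "ty": -0.043, "tz": 0.0, "rx": 0.0, "ry": 0.0, "rz": 1.0, "claw": 0.085},
  {"tx": 0.05, "ty": -0.086, "tz": 0.0, "rx": 0.0, "ry": 0.0, "rz": 2.0, "claw": 0.085},
  {"tx": 0.075, "ty": -0.129, "tz": 0.0, "rx": 0.0, "ry": 0.0, "rz": 3.0, "claw": 0.085},
  {"tx": 0.1, "ty": -0.172, "tz": 0.0, "rx": 0.0, "ry": 0.0, "rz": 4.0, "claw": 0.085},
  {"tx": 0.125, "ty": -0.215, "tz": 0.0, "rx": 0.0, "ry": 0.0, "rz": 4.8, "claw": 0.085},
  {"tx": 0.15, "ty": -0.258, "tz": 0.0, "rx": 0.0, "ry": 0.0, "rz": 4.8, "claw": 0.085},
  {"tx": 0.175, "ty": -0.3, "tz": 0.0, "rx": 0.0, "ry": 0.0, "rz": 4.8, "claw": 0.085},
  {"tx": 0.2, "ty": -0.343, "tz": 0.0, "rx": 0.0, "ry": 0.0, "rz": 4.8, "claw": 0.085},
  {"tx": 0.225, "ty": -0.387, "tz": 0.0, "rx": 0.0, "ry": 0.0, "rz": 4.8, "claw": 0.085},
  {"tx": 0.25, "ty": -0.43, "tz": 0.0, "rx": 0.0, "ry": 0.0, "rz": 4.8, "claw": 0.085},
  {"tx": 0.275, "ty": -0.473, "tz": 0.0, "rx": 0.0, "ry": 0.0, "rz": 4.8, "claw": 0.085},
  {"tx": 0.3, "ty": -0.516, "tz": 0.0, "rx": 0.0, "ry": 0.0, "rz": 4.8, "claw": 0.085},
])

```text
clock: 1.3
eef_pos: [536.7, 87.7, 231.2]
tool_rot: [3.142, -0.0, -3.095]
force: [1.0, 1.0, -1.1]
width: 85.2
```

Run:
```python
from h import *
s=read_state();print(s["qpos"].round(3),s["eef_pos"],s["tool_rot"],s["force"])
T=lambda a,b,f=5,x=320,y=140:((a+.5)/f-.5+x,(b+.5)/f-.5+y)
S=lambda a,b:T(a-400,b,5,175,190)
for nm,a,b in(("hi-y",(475,153),(303,85)),("hi+y",(578,203),(147,65)),("lo-y",(607,45),(247,340)),("lo+y",(687,78),(120,325))):print(nm,*two(S(*a),T(*b)))
```

```text
[-0.184  0.476 -0.043  1.815  0.026  0.852  1.378] [536.65700289  87.65492264 231.15549562] [ 3.14154030e+00 -4.11730100e-04 -3.09458277e+00] [ 1.04229233  0.95857577 -1.11169288]
hi-y [ 561.17264233 -342.780487    114.31593922] 3.522088104433157
hi+y [ 570.84639913 -269.89311231  114.35207033] 2.280698180960069
lo-y [ 440.00205913 -321.33003356   76.84035211] 5.75707875296312
lo+y [ 447.16776148 -260.94574649   80.11579916] 0.5711431822346918
```

Call:
apply_moves([
  {"tx": 0.02, "ty": -0.04, "tz": 0.0, "rx": 0.0, "ry": 0.0, "rz": 0.0, "claw": 0.085},
  {"tx": 0.043, "ty": -0.0836, "tz": 0.0, "rx": 0.0, "ry": 0.0, "rz": 0.0, "claw": 0.085},
  {"tx": 0.043, "ty": -0.0836, "tz": -0.05, "rx": 0.0, "ry": 0.0, "rz": 0.0, "claw": 0.085},
  {"tx": 0.043, "ty": -0.0836, "tz": -0.1, "rx": 0.0, "ry": 0.0, "rz": 0.0, "claw": 0.085},
  {"tx": 0.043, "ty": -0.0836, "tz": -0.14, "rx": 0.0, "ry": 0.0, "rz": 0.0, "claw": 0.085},
  {"tx": 0.043, "ty": -0.0836, "tz": -0.17, "rx": 0.0, "ry": 0.0, "rz": 0.0, "claw": 0.085},
  {"tx": 0.043, "ty": -0.0836, "tz": -0.19, "rx": 0.0, "ry": 0.0, "rz": 0.0, "claw": 0.085},
  {"tx": 0.043, "ty": -0.0836, "tz": -0.205, "rx": 0.0, "ry": 0.0, "rz": 0.0, "claw": 0.085},
  {"tx": 0.043, "ty": -0.0836, "tz": -0.218, "rx": 0.0, "ry": 0.0, "rz": 0.0, "claw": 0.085},
  {"tx": 0.043, "ty": -0.0836, "tz": -0.227, "rx": 0.0, "ry": 0.0, "rz": 0.0, "claw": 0.085},
  {"tx": 0.043, "ty": -0.0836, "tz": -0.227, "rx": 0.0, "ry": 0.0, "rz": 0.0, "claw": 0.085},
  {"tx": 0.043, "ty": -0.0836, "tz": -0.227, "rx": 0.0, "ry": 0.0, "rz": 0.0, "claw": 0.085},
])

```text
clock: 2.5
eef_pos: [579.6, 6.0, 4.8]
tool_rot: [-3.142, 0.001, -3.095]
force: [0.1, -0.7, 0.2]
width: 85.0
```

Run:
```python
from h import *
s=get_image("scene")[210:330,240:360,::-1];t=get_image("top")[100:230,180:300,::-1]
W=np.zeros((520,960,3),np.uint8);W[:480,:480]=cv2.resize(s,None,fx=4,fy=4);W[:520,480:]=cv2.resize(t,None,fx=4,fy=4)
cv2.imwrite("pics/g2.png",cv2.resize(W,(790,428)));print(read_state()["eef_pos"])
```

```text
[579.89593976   6.05118938   5.24643507]
```

View pics/g2.png

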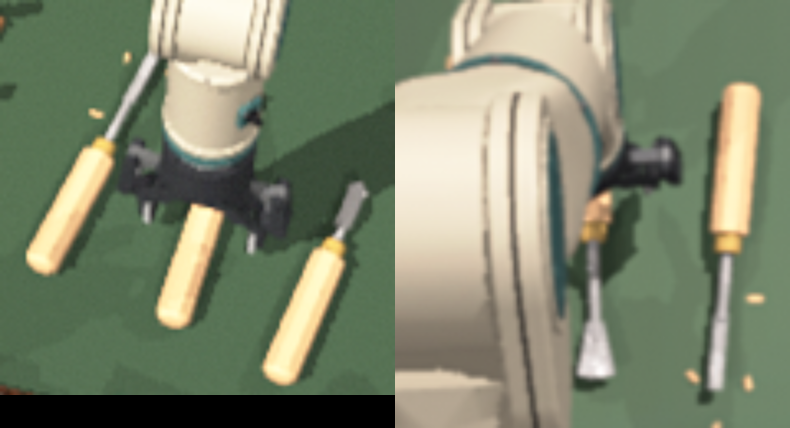

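The fingers straddle the gouge and are clear of its neighbours. I'll lower a touch more and close.

Call:
apply_moves([
  {"tx": 0.0, "ty": 0.0, "tz": -0.001, "rx": 0.0, "ry": 0.0, "rz": 0.0, "claw": 0.05},
  {"tx": 0.0, "ty": 0.0, "tz": -0.002, "rx": 0.0, "ry": 0.0, "rz": 0.0, "claw": 0.015},
  {"tx": 0.0, "ty": 0.0, "tz": -0.002, "rx": 0.0, "ry": 0.0, "rz": 0.0, "claw": 0.015},
  {"tx": 0.0, "ty": 0.0, "tz": -0.002, "rx": 0.0, "ry": 0.0, "rz": 0.0, "claw": 0.015},
  {"tx": 0.0, "ty": 0.0, "tz": -0.002, "rx": 0.0, "ry": 0.0, "rz": 0.0, "claw": 0.015},
  {"tx": 0.0, "ty": 0.0, "tz": -0.002, "rx": 0.0, "ry": 0.0, "rz": 0.0, "claw": 0.015},
  {"tx": 0.0, "ty": 0.0, "tz": -0.002, "rx": 0.0, "ry": 0.0, "rz": 0.0, "claw": 0.015},
  {"tx": 0.0, "ty": 0.0, "tz": -0.002, "rx": 0.0, "ry": 0.0, "rz": 0.0, "claw": 0.015},
  {"tx": 0.0, "ty": 0.0, "tz": -0.002, "rx": 0.0, "ry": 0.0, "rz": 0.0, "claw": 0.015},
  {"tx": 0.0, "ty": 0.0, "tz": -0.002, "rx": 0.0, "ry": 0.0, "rz": 0.0, "claw": 0.015},
])

```text
clock: 3.6
eef_pos: [579.3, 6.0, 2.6]
tool_rot: [-3.142, 0.0, -3.095]
force: [-0.2, -0.0, 6.0]
width: 26.4
```

Call:
apply_moves([
  {"tx": 0.0, "ty": 0.0, "tz": 0.005, "rx": 0.0, "ry": 0.0, "rz": 0.0, "claw": 0.015},
  {"tx": 0.0, "ty": 0.0, "tz": 0.015, "rx": 0.0, "ry": 0.0, "rz": 0.0, "claw": 0.015},
  {"tx": 0.0, "ty": 0.0, "tz": 0.03, "rx": 0.0, "ry": 0.0, "rz": 0.0, "claw": 0.015},
  {"tx": 0.0, "ty": 0.0, "tz": 0.055, "rx": 0.0, "ry": 0.0, "rz": 0.0, "claw": 0.015},
  {"tx": 0.0, "ty": 0.0, "tz": 0.085, "rx": 0.0, "ry": 0.0, "rz": 0.0, "claw": 0.015},
  {"tx": 0.0, "ty": 0.0, "tz": 0.12, "rx": 0.0, "ry": 0.0, "rz": 0.0, "claw": 0.015},
  {"tx": 0.0, "ty": 0.0, "tz": 0.16, "rx": 0.0, "ry": 0.0, "rz": 0.0, "claw": 0.015},
  {"tx": 0.0, "ty": 0.0, "tz": 0.19, "rx": 0.0, "ry": 0.0, "rz": 0.0, "claw": 0.015},
  {"tx": 0.0, "ty": 0.0, "tz": 0.2, "rx": 0.0, "ry": 0.0, "rz": 0.0, "claw": 0.015},
  {"tx": 0.0, "ty": 0.0, "tz": 0.2, "rx": 0.0, "ry": 0.0, "rz": 0.0, "claw": 0.015},
  {"tx": 0.0, "ty": 0.0, "tz": 0.2, "rx": 0.0, "ry": 0.0, "rz": 0.0, "claw": 0.015},
])

```text
clock: 4.7
eef_pos: [578.2, 6.0, 201.5]
tool_rot: [-3.142, -0.002, -3.094]
force: [0.2, 0.8, -0.1]
width: 26.5
```

Run:
```python
from h import *
s=get_image("scene")[:,:,::-1];t=get_image("top")[:,:,::-1]
cv2.imwrite("pics/s3.png",s);cv2.imwrite("pics/t3.png",t)
u,v=map(int,proj("scene",(580,6,215)));a,b=map(int,proj("top",(580,6,215)));print(u,v,a,b)
W=np.zeros((560,800,3),np.uint8);W[:560,:400]=cv2.resize(s[v-70:v+70,u-50:u+50],None,fx=4,fy=4);W[:560,400:]=cv2.resize(t[b-70:b+70,a-50:a+50],None,fx=4,fy=4)
cv2.imwrite("pics/l3.png",W);st=read_state();print(st["eef_pos"],st["tool_rot"],st["force"],st["width"])
y=np.array([np.sin(np.radians(6.9)),np.cos(np.radians(6.9)),0])
print((R.from_rotvec(-y*np.radians(20))*R.from_rotvec([0,0,np.radians(-9.7)])).as_rotvec(True)/5)
```

```text
303 243 231 137
[577.87176755   5.95593749 200.6526643 ] [ 3.14158702 -0.00341875 -3.09445486] [-0.77017878  0.3209692  -1.01505555] 26.596960700051852
[-0.14325609 -4.00217877 -1.92024256]
```

View pics/l3.png

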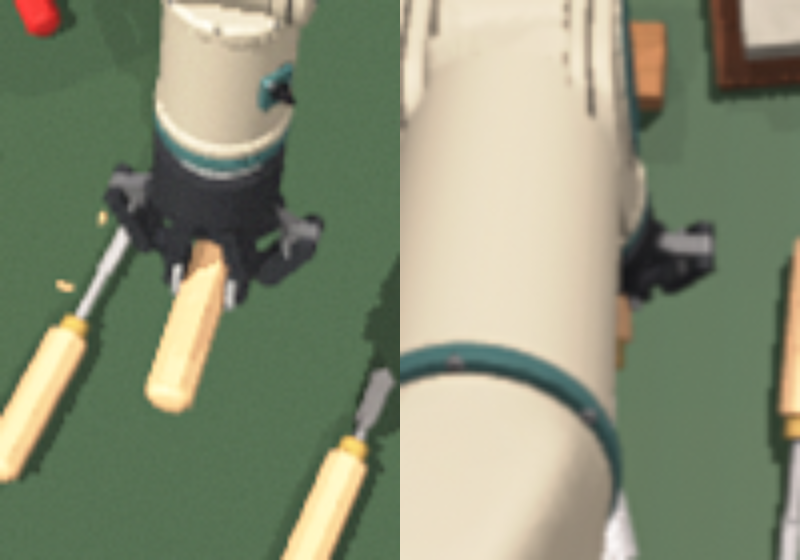

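Call:
apply_moves([
  {"tx": -0.008, "ty": -0.035, "tz": 0.0, "rx": -0.02, "ry": -0.6, "rz": -0.29, "claw": 0.015},
  {"tx": -0.016, "ty": -0.075, "tz": 0.0, "rx": -0.04, "ry": -1.2, "rz": -0.58, "claw": 0.015},
  {"tx": -0.025, "ty": -0.115, "tz": 0.0, "rx": -0.07, "ry": -2.0, "rz": -0.96, "claw": 0.015},
  {"tx": -0.034, "ty": -0.155, "tz": 0.0, "rx": -0.1, "ry": -2.8, "rz": -1.34, "claw": 0.015},
  {"tx": -0.043, "ty": -0.195, "tz": 0.0, "rx": -0.12, "ry": -3.4, "rz": -1.63, "claw": 0.015},
  {"tx": -0.052, "ty": -0.235, "tz": 0.0, "rx": -0.14, "ry": -4.0, "rz": -1.92, "claw": 0.015},
  {"tx": -0.06, "ty": -0.275, "tz": 0.0, "rx": -0.14, "ry": -4.0, "rz": -1.92, "claw": 0.015},
  {"tx": -0.066, "ty": -0.305, "tz": 0.0, "rx": -0.14, "ry": -4.0, "rz": -1.92, "claw": 0.015},
  {"tx": -0.066, "ty": -0.305, "tz": -0.02, "rx": -0.14, "ry": -4.0, "rz": -1.92, "claw": 0.015},
  {"tx": -0.066, "ty": -0.305, "tz": -0.04, "rx": -0.14, "ry": -4.0, "rz": -1.92, "claw": 0.015},
  {"tx": -0.066, "ty": -0.305, "tz": -0.047, "rx": -0.14, "ry": -4.0, "rz": -1.92, "claw": 0.015},
  {"tx": -0.066, "ty": -0.305, "tz": -0.047, "rx": -0.14, "ry": -4.0, "rz": -1.92, "claw": 0.015},
])

```text
clock: 6.0
eef_pos: [510.4, -298.1, 151.7]
tool_rot: [3.135, 0.34, 3.018]
force: [0.3, -0.1, -0.7]
width: 26.5
```

```bash
cat > look.py <<'E'
import sys
from h import *
s=get_image("scene")[:,:,::-1].copy();t=get_image("top")[:,:,::-1].copy();st=read_state()
M=R.from_euler("xyz",st["tool_rot"]).as_matrix();z=M[:,2];yv=M[:,1];x=np.cross(yv,-z);x=x if x[0]>0 else -x
P=st["eef_pos"]-11.4*z
print("tcp",st["eef_pos"].round(1),"rot",st["tool_rot"].round(3),"F",st["force"].round(1),"w",st["width"].round(1))
print("P",P.round(1),"axis yaw",np.degrees(np.arctan2(x[1],x[0])).round(2),"slope",np.degrees(np.arcsin(x[2])).round(2),"lateral tilt",np.degrees(np.arcsin(yv[2])).round(2))
print("butt",proj("scene",P+90*x).round(1),proj("top",P+90*x).round(1),"fan",proj("scene",P-154*x).round(1),proj("top",P-154*x).round(1),"pt",proj("top",P).round(1))
o=sys.argv[1]
W=np.zeros((600,800,3),np.uint8);W[:600,:400]=cv2.resize(s[150:300,150:250],None,fx=4,fy=4,interpolation=2);W[:600,400:]=cv2.resize(t[110:260,310:410],None,fx=4,fy=4,interpolation=2)
cv2.imwrite(f"pics/{o}.png",W)
E
python3 look.py l4; python3 -c "
from h import *
print(proj('scene',(668,10.3,212)))"
```

```text
[293.75194509 273.8960889 ]Traceback (most recent call last):
  File "look.py", line 6, in <module>
    print("tcp",st["eef_pos"].round(1),"rot",st["tool_rot"].round(3),"F",st["force"].round(1),"w",st["width"].round(1))
                                                                                                  ^^^^^^^^^^^^^^^^^
AttributeError: 'float' object has no attribute 'round'
```

```bash
sed -i 's/st\["width"\].round(1)/round(st["width"],1)/' look.py; python3 look.py l4
```

```text
tcp [ 511.9 -298.   153.9] rot [3.138 0.342 3.019] F [ 0.3 -0.3 -0.9] w 26.2
P [ 508.1 -297.5  164.6] axis yaw -7.0 slope 19.62 lateral tilt 0.19
butt [191.  215.9] [370.9 136.1] fan [236.6 176.8] [353.  237.7] pt [364.1 174.9]
```

View pics/l4.png

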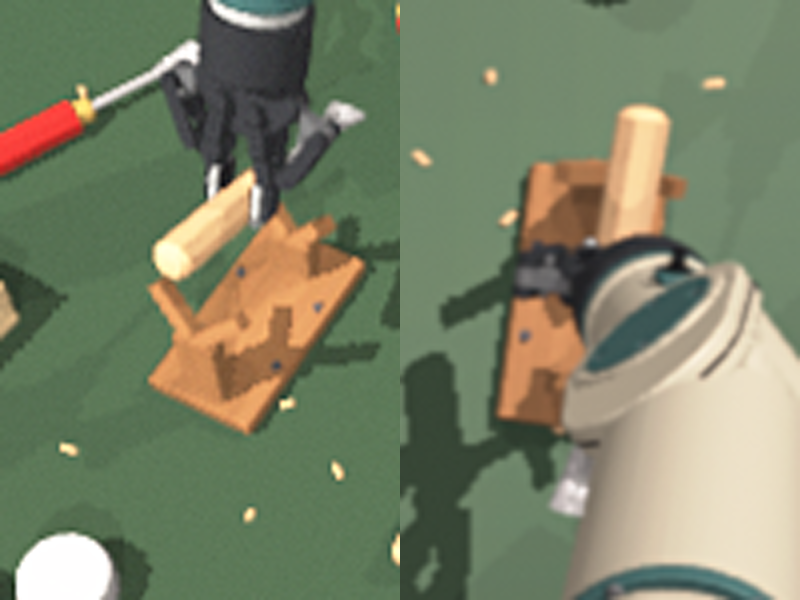

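The picture matches the predicted butt and fan pixels to within about 1–3 px, so the grasp is as planned. Descending.

Call:
apply_moves([
  {"tx": 0.0, "ty": 0.0, "tz": -0.02, "rx": 0.0, "ry": 0.0, "rz": 0.0, "claw": 0.015},
  {"tx": 0.0, "ty": 0.0, "tz": -0.04, "rx": 0.0, "ry": 0.0, "rz": 0.0, "claw": 0.015},
  {"tx": 0.0, "ty": 0.0, "tz": -0.055, "rx": 0.0, "ry": 0.0, "rz": 0.0, "claw": 0.015},
  {"tx": 0.0, "ty": 0.0, "tz": -0.065, "rx": 0.0, "ry": 0.0, "rz": 0.0, "claw": 0.015},
  {"tx": 0.0, "ty": 0.0, "tz": -0.071, "rx": 0.0, "ry": 0.0, "rz": 0.0, "claw": 0.015},
  {"tx": 0.0, "ty": 0.0, "tz": -0.073, "rx": 0.0, "ry": 0.0, "rz": 0.0, "claw": 0.015},
  {"tx": 0.0, "ty": 0.0, "tz": -0.073, "rx": 0.0, "ry": 0.0, "rz": 0.0, "claw": 0.015},
  {"tx": 0.0, "ty": 0.0, "tz": -0.073, "rx": 0.0, "ry": 0.0, "rz": 0.0, "claw": 0.015},
])

```text
clock: 7.0
eef_pos: [519.9, -304.0, 94.5]
tool_rot: [3.128, 0.322, 3.017]
force: [0.5, -0.6, -0.6]
width: 26.5
```

```bash
python3 look.py l5
```

```text
tcp [ 519.9 -303.9   94.5] rot [3.128 0.322 3.017] F [-0.7  0.  -0.5] w 27.2
P [ 516.3 -303.6  105.3] axis yaw -7.14 slope 18.43 lateral tilt 0.76
butt [190.7 230.3] [369.1 138.6] fan [235.2 189.3] [352.1 235.7] pt [362.7 175.5]
```

View pics/l5.png

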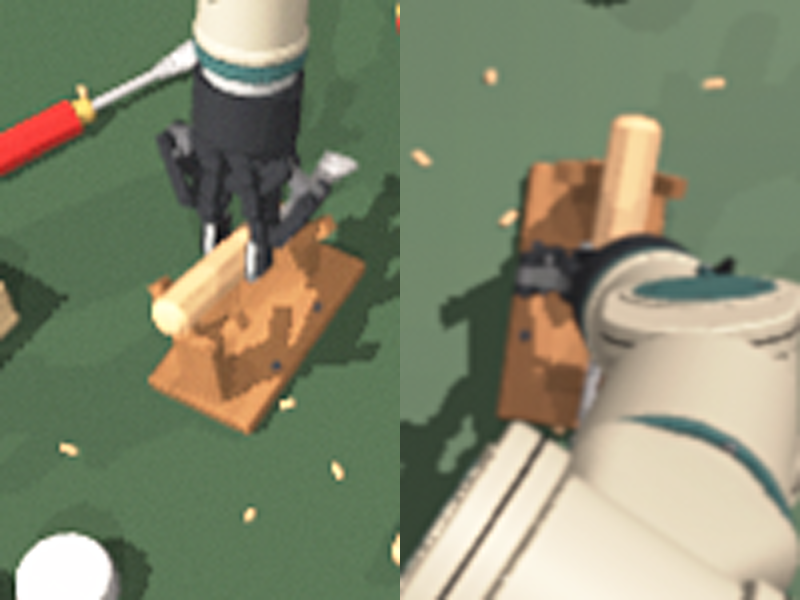

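```bash
python3 -c "
from h import *
s=read_state();print(s['qpos'].round(3),s['qd'].round(3),s['clock'])"
```

```text
[ 0.524  0.671  0.067  2.049 -0.963  0.233  2.941] [-0.002  0.003  0.003  0.002 -0.007 -0.001  0.002] 7.1
```

The arm stopped short at the q6 (0.23) and q7 (2.94) limits, because it can't reach the seat with the gripper tilted 20° outward. I'll lay the gouge back where it was, then re-grip it with the gripper pre-tilted the other way, so that it's near vertical at the rest.

Call:
apply_moves([
  {"tx": 0.0, "ty": 0.0, "tz": 0.03, "rx": 0.0, "ry": 0.0, "rz": 0.0, "claw": 0.015},
  {"tx": 0.0, "ty": 0.0, "tz": 0.07, "rx": 0.0, "ry": 0.0, "rz": 0.0, "claw": 0.015},
  {"tx": 0.0, "ty": 0.0, "tz": 0.1, "rx": 0.0, "ry": 0.0, "rz": 0.0, "claw": 0.015},
  {"tx": 0.004, "ty": 0.02, "tz": 0.12, "rx": 0.02, "ry": 0.6, "rz": 0.29, "claw": 0.015},
  {"tx": 0.012, "ty": 0.055, "tz": 0.12, "rx": 0.05, "ry": 1.4, "rz": 0.67, "claw": 0.015},
  {"tx": 0.021, "ty": 0.095, "tz": 0.12, "rx": 0.08, "ry": 2.2, "rz": 1.06, "claw": 0.015},
  {"tx": 0.03, "ty": 0.14, "tz": 0.12, "rx": 0.11, "ry": 3.0, "rz": 1.44, "claw": 0.015},
  {"tx": 0.039, "ty": 0.18, "tz": 0.12, "rx": 0.14, "ry": 4.0, "rz": 1.92, "claw": 0.015},
  {"tx": 0.048, "ty": 0.22, "tz": 0.12, "rx": 0.14, "ry": 4.0, "rz": 1.92, "claw": 0.015},
  {"tx": 0.057, "ty": 0.262, "tz": 0.12, "rx": 0.14, "ry": 4.0, "rz": 1.92, "claw": 0.015},
  {"tx": 0.066, "ty": 0.305, "tz": 0.12, "rx": 0.14, "ry": 4.0, "rz": 1.92, "claw": 0.015},
  {"tx": 0.066, "ty": 0.305, "tz": 0.12, "rx": 0.14, "ry": 4.0, "rz": 1.92, "claw": 0.015},
])

```text
clock: 8.3
eef_pos: [586.8, 10.8, 213.0]
tool_rot: [3.123, -0.028, -3.085]
force: [-0.4, -0.3, -0.8]
width: 26.8
```

Run:
```python
from h import *
for i in range(4): get_image("top")
s=read_state();print(s["qpos"].round(3),s["eef_pos"],s["tool_rot"],s["force"],s["width"],s["clock"])
```

```text
[-0.409  0.638  0.604  1.706 -0.433  0.965  1.979] [ 5.85494397e+02 -5.68662940e-02  2.14133607e+02] [ 3.1299895  -0.02794671 -3.09843973] [-0.14337464 -0.80478182 -1.6322925 ] 26.635134685678583 8.5
```

Run:
```python
from h import *
s=read_state();r0=R.from_euler("xyz",[np.pi,0,-3.095])
print((r0*R.from_euler("xyz",s["tool_rot"]).inv()).as_rotvec(True)/5, np.array([579.3,6,3.3])-s["eef_pos"])
```

```text
[-0.11845456 -0.32588391  0.04127131] [  -6.19439651    6.05686629 -210.83360711]
```

Call:
apply_moves([
  {"tx": -0.006, "ty": 0.006, "tz": -0.03, "rx": -0.12, "ry": -0.33, "rz": 0.04, "claw": 0.015},
  {"tx": -0.006, "ty": 0.006, "tz": -0.07, "rx": -0.12, "ry": -0.33, "rz": 0.04, "claw": 0.015},
  {"tx": -0.006, "ty": 0.006, "tz": -0.11, "rx": -0.12, "ry": -0.33, "rz": 0.04, "claw": 0.015},
  {"tx": -0.006, "ty": 0.006, "tz": -0.15, "rx": -0.12, "ry": -0.33, "rz": 0.04, "claw": 0.015},
  {"tx": -0.006, "ty": 0.006, "tz": -0.175, "rx": -0.12, "ry": -0.33, "rz": 0.04, "claw": 0.015},
  {"tx": -0.006, "ty": 0.006, "tz": -0.19, "rx": -0.12, "ry": -0.33, "rz": 0.04, "claw": 0.015},
  {"tx": -0.006, "ty": 0.006, "tz": -0.2, "rx": -0.12, "ry": -0.33, "rz": 0.04, "claw": 0.015},
  {"tx": -0.006, "ty": 0.006, "tz": -0.206, "rx": -0.12, "ry": -0.33, "rz": 0.04, "claw": 0.015},
  {"tx": -0.006, "ty": 0.006, "tz": -0.209, "rx": -0.12, "ry": -0.33, "rz": 0.04, "claw": 0.015},
  {"tx": -0.006, "ty": 0.006, "tz": -0.209, "rx": -0.12, "ry": -0.33, "rz": 0.04, "claw": 0.015},
  {"tx": -0.006, "ty": 0.006, "tz": -0.209, "rx": -0.12, "ry": -0.33, "rz": 0.04, "claw": 0.015},
])

```text
clock: 9.6
eef_pos: [580.5, 7.4, 5.7]
tool_rot: [3.141, 0.002, -3.094]
force: [0.3, 0.4, -0.3]
width: 27.1
```

Run:
```python
from h import *
s=read_state();print(s["qpos"].round(3),s["eef_pos"],s["tool_rot"],s["force"],s["width"],s["clock"])
```

```text
[-0.295  0.895  0.379  1.869 -0.647  0.501  2.152] [580.48690178   7.36350374   5.65784404] [ 3.14085509e+00  1.72744192e-03 -3.09366047e+00] [ 0.32651974  0.44612876 -0.31745349] 27.07540149177546 9.6
```

Gouge is back at the bench. I'll release it, lift, and turn the gripper half round, which takes q7 to mid-range.

Call:
apply_moves([
  {"tx": 0.0, "ty": 0.0, "tz": -0.0025, "rx": 0.0, "ry": 0.0, "rz": 0.0, "claw": 0.015},
  {"tx": 0.0, "ty": 0.0, "tz": -0.0025, "rx": 0.0, "ry": 0.0, "rz": 0.0, "claw": 0.015},
  {"tx": 0.0, "ty": 0.0, "tz": -0.0025, "rx": 0.0, "ry": 0.0, "rz": 0.0, "claw": 0.04},
  {"tx": 0.0, "ty": 0.0, "tz": -0.0025, "rx": 0.0, "ry": 0.0, "rz": 0.0, "claw": 0.06},
  {"tx": 0.0, "ty": 0.0, "tz": -0.0025, "rx": 0.0, "ry": 0.0, "rz": 0.0, "claw": 0.075},
  {"tx": 0.0, "ty": 0.0, "tz": -0.0025, "rx": 0.0, "ry": 0.0, "rz": 0.0, "claw": 0.075},
  {"tx": 0.0, "ty": 0.0, "tz": 0.02, "rx": 0.0, "ry": 0.0, "rz": 0.0, "claw": 0.075},
  {"tx": 0.0, "ty": 0.0, "tz": 0.06, "rx": 0.0, "ry": 0.0, "rz": 0.0, "claw": 0.075},
  {"tx": 0.0, "ty": 0.0, "tz": 0.1, "rx": 0.0, "ry": 0.0, "rz": 0.0, "claw": 0.075},
  {"tx": 0.0, "ty": 0.0, "tz": 0.13, "rx": 0.0, "ry": 0.0, "rz": -1.5, "claw": 0.075},
  {"tx": 0.0, "ty": 0.0, "tz": 0.15, "rx": 0.0, "ry": 0.0, "rz": -3.0, "claw": 0.075},
  {"tx": 0.0, "ty": 0.0, "tz": 0.15, "rx": 0.0, "ry": 0.0, "rz": -4.5, "claw": 0.075},
])

```text
clock: 10.8
eef_pos: [581.8, 7.0, 158.1]
tool_rot: [3.138, 0.006, 2.791]
force: [0.0, 0.9, -0.3]
width: 74.9
```

Call:
apply_moves([
  {"tx": 0.0, "ty": 0.0, "tz": 0.0, "rx": 0.0, "ry": 0.0, "rz": -1.7, "claw": 0.075},
  {"tx": 0.0, "ty": 0.0, "tz": 0.0, "rx": 0.0, "ry": 0.0, "rz": -3.4, "claw": 0.075},
  {"tx": 0.0, "ty": 0.0, "tz": 0.0, "rx": 0.0, "ry": 0.0, "rz": -5.1, "claw": 0.075},
  {"tx": 0.0, "ty": 0.0, "tz": 0.0, "rx": 0.0, "ry": 0.0, "rz": -6.8, "claw": 0.075},
  {"tx": 0.0, "ty": 0.0, "tz": 0.0, "rx": 0.0, "ry": 0.0, "rz": -8.5, "claw": 0.075},
  {"tx": 0.0, "ty": 0.0, "tz": 0.0, "rx": 0.0, "ry": 0.0, "rz": -10.2, "claw": 0.075},
  {"tx": 0.0, "ty": 0.0, "tz": 0.0, "rx": 0.0, "ry": 0.0, "rz": -11.9, "claw": 0.075},
  {"tx": 0.0, "ty": 0.0, "tz": 0.0, "rx": 0.0, "ry": 0.0, "rz": -13.6, "claw": 0.075},
  {"tx": 0.0, "ty": 0.0, "tz": 0.0, "rx": 0.0, "ry": 0.0, "rz": -15.3, "claw": 0.075},
  {"tx": 0.0, "ty": 0.0, "tz": 0.0, "rx": 0.0, "ry": 0.0, "rz": -17.0, "claw": 0.075},
  {"tx": 0.0, "ty": 0.0, "tz": 0.0, "rx": 0.0, "ry": 0.0, "rz": -18.0, "claw": 0.075},
  {"tx": 0.0, "ty": 0.0, "tz": 0.0, "rx": 0.0, "ry": 0.0, "rz": -18.0, "claw": 0.075},
])

```text
clock: 12.0
eef_pos: [579.6, 7.4, 154.5]
tool_rot: [3.141, 0.001, 1.226]
force: [-0.0, -0.6, 0.2]
width: 75.2
```

Call:
apply_moves([
  {"tx": 0.0, "ty": 0.0, "tz": 0.0, "rx": 0.0, "ry": 0.0, "rz": -1.7, "claw": 0.075},
  {"tx": 0.0, "ty": 0.0, "tz": 0.0, "rx": 0.0, "ry": 0.0, "rz": -3.4, "claw": 0.075},
  {"tx": 0.0, "ty": 0.0, "tz": 0.0, "rx": 0.0, "ry": 0.0, "rz": -5.1, "claw": 0.075},
  {"tx": 0.0, "ty": 0.0, "tz": 0.0, "rx": 0.0, "ry": 0.0, "rz": -6.8, "claw": 0.075},
  {"tx": 0.0, "ty": 0.0, "tz": 0.0, "rx": 0.0, "ry": 0.0, "rz": -8.5, "claw": 0.075},
  {"tx": 0.0, "ty": 0.0, "tz": 0.0, "rx": 0.0, "ry": 0.0, "rz": -10.2, "claw": 0.075},
  {"tx": 0.0, "ty": 0.0, "tz": 0.0, "rx": 0.0, "ry": 0.0, "rz": -11.9, "claw": 0.075},
  {"tx": 0.0, "ty": 0.0, "tz": 0.0, "rx": 0.0, "ry": 0.0, "rz": -13.5, "claw": 0.075},
  {"tx": 0.0, "ty": 0.0, "tz": 0.0, "rx": 0.0, "ry": 0.0, "rz": -13.5, "claw": 0.075},
  {"tx": 0.0, "ty": 0.0, "tz": 0.0, "rx": 0.0, "ry": 0.0, "rz": -13.5, "claw": 0.075},
])

```text
clock: 13.0
eef_pos: [579.8, 7.3, 154.8]
tool_rot: [3.141, 0.0, 0.052]
force: [-0.2, -0.3, -0.9]
width: 75.1
```

Run:
```python
from h import *
t=get_image("top")[:,:,::-1];sc=get_image("scene")[:,:,::-1];s=read_state();print(s["qpos"].round(3),s["eef_pos"],s["tool_rot"],s["force"],s["width"],s["clock"])
cv2.imwrite("pics/s6.png",sc);cv2.imwrite("pics/t6.png",t)
W=np.zeros((480,800,3),np.uint8);W[:,:400]=cv2.resize(sc[220:340,250:350],None,fx=4,fy=4,interpolation=2);W[:,400:]=cv2.resize(t[110:230,190:290],None,fx=4,fy=4,interpolation=2);cv2.imwrite("pics/l6.png",W)
# target: grip tilted 15 deg about the gouge's lateral axis (yaw 2.8)
a=np.radians(2.8);lat=np.array([-np.sin(a),np.cos(a),0])
rt=R.from_rotvec(lat*np.radians(15))*R.from_euler("xyz",[np.pi,0,-3.095+np.pi])
z=rt.as_matrix()[:,2];print("toolz",z,"rotvec/5",(rt*R.from_euler("xyz",s["tool_rot"]).inv()).as_rotvec(True)/5,"shift for P=(580,7,14),d=9.3:",np.array([580,7,14])+9.3*z-s["eef_pos"])
```

```text
[-0.704  1.004  1.26   1.812 -1.05   1.182 -0.608] [579.83739483   7.34356094 154.87023816] [3.14118345e+00 1.84159244e-04 5.07336463e-02] [ 0.805107    0.43013974 -0.46764552] 74.98403731739519 13.1
toolz [-0.25851005 -0.01264325 -0.96592583] rotvec/5 [-0.14799373  2.99422962 -0.04779493] shift for P=(580,7,14),d=9.3: [  -2.2415383    -0.46114317 -149.85334835]
```

View pics/l6.png

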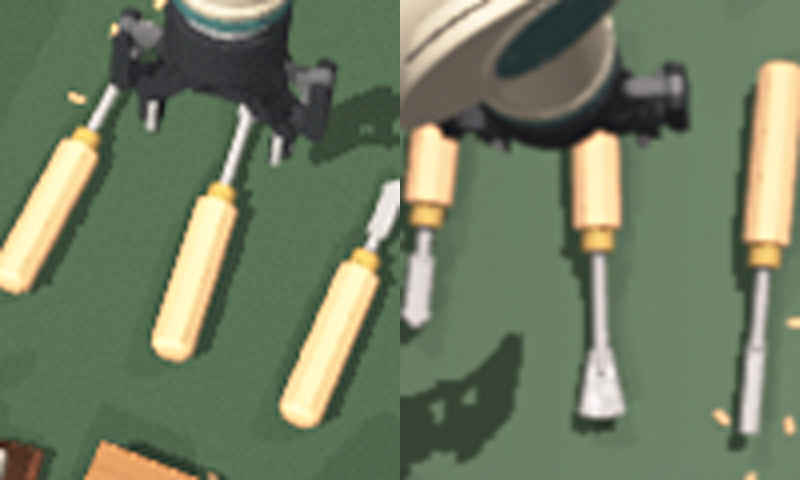

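The gouge lies flat at nearly its original place: ferrule end at top-view (239,172), fan end (240,214). Next I tilt the gripper 15° and come down partway, then check.

Call:
apply_moves([
  {"tx": -0.001, "ty": 0.0, "tz": 0.0, "rx": -0.05, "ry": 1.0, "rz": 0.0, "claw": 0.075},
  {"tx": -0.002, "ty": 0.0, "tz": 0.0, "rx": -0.1, "ry": 2.0, "rz": 0.0, "claw": 0.075},
  {"tx": -0.002, "ty": -0.0005, "tz": -0.02, "rx": -0.15, "ry": 3.0, "rz": -0.05, "claw": 0.075},
  {"tx": -0.002, "ty": -0.0005, "tz": -0.05, "rx": -0.15, "ry": 3.0, "rz": -0.05, "claw": 0.075},
  {"tx": -0.002, "ty": -0.0005, "tz": -0.08, "rx": -0.15, "ry": 3.0, "rz": -0.05, "claw": 0.075},
  {"tx": -0.002, "ty": -0.0005, "tz": -0.1, "rx": -0.15, "ry": 3.0, "rz": -0.05, "claw": 0.075},
  {"tx": -0.002, "ty": -0.0005, "tz": -0.1, "rx": -0.15, "ry": 3.0, "rz": -0.05, "claw": 0.075},
  {"tx": -0.002, "ty": -0.0005, "tz": -0.1, "rx": -0.15, "ry": 3.0, "rz": -0.05, "claw": 0.075},
])

```text
clock: 13.9
eef_pos: [578.0, 6.5, 55.5]
tool_rot: [3.139, 0.262, 0.044]
force: [-0.2, -0.9, -0.1]
width: 74.6
```

Run:
```python
from h import *
s=read_state();print(s["qpos"].round(3),s["eef_pos"],s["tool_rot"],s["force"],s["clock"])
a=np.radians(2.8);lat=np.array([-np.sin(a),np.cos(a),0])
rt=R.from_rotvec(lat*np.radians(15))*R.from_euler("xyz",[np.pi,0,-3.095+np.pi])
print("want",rt.as_euler("xyz"),"shift",np.array([580,7,14])+9.3*rt.as_matrix()[:,2]-s["eef_pos"])
```

```text
[-0.596  1.213  1.146  1.609 -0.984  1.329 -0.739] [578.03764262   6.45928743  55.54051803] [3.139039   0.26196543 0.04367507] [-0.16769362 -0.85703689 -0.0543878 ] 13.9
want [3.14098265 0.26179869 0.04651235] shift [ -0.44178609   0.42313033 -50.52362821]
```

Call:
apply_moves([
  {"tx": -0.0005, "ty": 0.0005, "tz": -0.02, "rx": 0.0, "ry": 0.0, "rz": 0.0, "claw": 0.075},
  {"tx": -0.0005, "ty": 0.0005, "tz": -0.037, "rx": 0.0, "ry": 0.0, "rz": 0.0, "claw": 0.075},
  {"tx": -0.0005, "ty": 0.0005, "tz": -0.047, "rx": 0.0, "ry": 0.0, "rz": 0.0, "claw": 0.075},
  {"tx": -0.0005, "ty": 0.0005, "tz": -0.0505, "rx": 0.0, "ry": 0.0, "rz": 0.0, "claw": 0.075},
  {"tx": -0.0005, "ty": 0.0005, "tz": -0.0505, "rx": 0.0, "ry": 0.0, "rz": 0.0, "claw": 0.06},
  {"tx": -0.0005, "ty": 0.0005, "tz": -0.0505, "rx": 0.0, "ry": 0.0, "rz": 0.0, "claw": 0.04},
  {"tx": -0.0005, "ty": 0.0005, "tz": -0.0505, "rx": 0.0, "ry": 0.0, "rz": 0.0, "claw": 0.015},
  {"tx": -0.0005, "ty": 0.0005, "tz": -0.0505, "rx": 0.0, "ry": 0.0, "rz": 0.0, "claw": 0.015},
  {"tx": -0.0005, "ty": 0.0005, "tz": -0.0505, "rx": 0.0, "ry": 0.0, "rz": 0.0, "claw": 0.015},
  {"tx": -0.0005, "ty": 0.0005, "tz": -0.0505, "rx": 0.0, "ry": 0.0, "rz": 0.0, "claw": 0.015},
  {"tx": -0.0005, "ty": 0.0005, "tz": -0.0505, "rx": 0.0, "ry": 0.0, "rz": 0.0, "claw": 0.015},
  {"tx": -0.0005, "ty": 0.0005, "tz": -0.0505, "rx": 0.0, "ry": 0.0, "rz": 0.0, "claw": 0.015},
])

```text
clock: 15.1
eef_pos: [578.0, 7.2, 5.1]
tool_rot: [3.139, 0.261, 0.043]
force: [1.3, 0.2, 4.9]
width: 26.4
```

Call:
apply_moves([
  {"tx": 0.0, "ty": 0.0, "tz": 0.005, "rx": 0.0, "ry": 0.0, "rz": 0.0, "claw": 0.015},
  {"tx": 0.0, "ty": 0.0, "tz": 0.015, "rx": 0.0, "ry": 0.0, "rz": 0.0, "claw": 0.015},
  {"tx": 0.0, "ty": 0.0, "tz": 0.035, "rx": 0.0, "ry": 0.0, "rz": 0.0, "claw": 0.015},
  {"tx": 0.0, "ty": 0.0, "tz": 0.065, "rx": 0.0, "ry": 0.0, "rz": 0.0, "claw": 0.015},
  {"tx": 0.0, "ty": 0.0, "tz": 0.1, "rx": 0.0, "ry": 0.0, "rz": 0.0, "claw": 0.015},
  {"tx": 0.0, "ty": 0.0, "tz": 0.14, "rx": 0.0, "ry": 0.0, "rz": 0.0, "claw": 0.015},
  {"tx": 0.0, "ty": 0.0, "tz": 0.18, "rx": 0.0, "ry": 0.0, "rz": 0.0, "claw": 0.015},
  {"tx": 0.0, "ty": 0.0, "tz": 0.195, "rx": 0.0, "ry": 0.0, "rz": 0.0, "claw": 0.015},
  {"tx": 0.0, "ty": 0.0, "tz": 0.195, "rx": 0.0, "ry": 0.0, "rz": 0.0, "claw": 0.015},
  {"tx": 0.0, "ty": 0.0, "tz": 0.195, "rx": 0.0, "ry": 0.0, "rz": 0.0, "claw": 0.015},
])

```text
clock: 16.1
eef_pos: [576.9, 7.8, 198.6]
tool_rot: [3.141, 0.263, 0.043]
force: [-0.5, -0.1, -2.7]
width: 26.5
```

Run:
```python
from h import *
s=read_state();print(s["qpos"].round(3),s["eef_pos"],s["tool_rot"],s["force"],s["width"],s["clock"])
y=np.array([np.sin(np.radians(6.9)),np.cos(np.radians(6.9)),0])
rt=R.from_rotvec(-y*np.radians(20))*R.from_rotvec([0,0,np.radians(-9.7)])
a=np.radians(2.8);lat=np.array([-np.sin(a),np.cos(a),0])
r0=R.from_rotvec(lat*np.radians(15))*R.from_euler("xyz",[np.pi,0,-3.095+np.pi])
rf=rt*r0;c=R.from_euler("xyz",s["tool_rot"]);print("final rot",rf.as_euler("xyz"),"rv/5",(rf*c.inv()).as_rotvec(True)/5)
# gouge point in the gripper: P=(580,7,14) with TCP=P+9.3z
T=np.array([509,-298.6,85])+9.3*rf.as_matrix()[:,2];print("TCP target",T,"shift",T-s["eef_pos"])
```

```text
[-0.618  1.032  1.232  1.526 -0.81   1.496 -0.824] [576.89360986   7.8380149  198.60904114] [3.14103702 0.26309193 0.04347431] [-0.47611659 -0.14301079 -2.67970605] 26.47680365594901 16.1
final rot [-3.14139348 -0.08726624 -0.12271298] rv/5 [-0.15054088 -4.01658737 -1.88559124]
TCP target [ 509.80467788 -298.69737672   75.73538931] shift [ -67.08893198 -306.53539162 -122.87365183]
```

Call:
apply_moves([
  {"tx": -0.008, "ty": -0.035, "tz": 0.0, "rx": -0.02, "ry": -0.6, "rz": -0.28, "claw": 0.015},
  {"tx": -0.016, "ty": -0.075, "tz": 0.0, "rx": -0.04, "ry": -1.2, "rz": -0.57, "claw": 0.015},
  {"tx": -0.025, "ty": -0.115, "tz": 0.0, "rx": -0.07, "ry": -2.0, "rz": -0.94, "claw": 0.015},
  {"tx": -0.034, "ty": -0.155, "tz": 0.0, "rx": -0.1, "ry": -2.8, "rz": -1.3, "claw": 0.015},
  {"tx": -0.043, "ty": -0.195, "tz": 0.0, "rx": -0.12, "ry": -3.4, "rz": -1.6, "claw": 0.015},
  {"tx": -0.052, "ty": -0.235, "tz": 0.0, "rx": -0.15, "ry": -4.0, "rz": -1.88, "claw": 0.015},
  {"tx": -0.06, "ty": -0.275, "tz": 0.0, "rx": -0.15, "ry": -4.0, "rz": -1.88, "claw": 0.015},
  {"tx": -0.067, "ty": -0.3065, "tz": 0.0, "rx": -0.15, "ry": -4.0, "rz": -1.88, "claw": 0.015},
  {"tx": -0.067, "ty": -0.3065, "tz": -0.02, "rx": -0.15, "ry": -4.0, "rz": -1.88, "claw": 0.015},
  {"tx": -0.067, "ty": -0.3065, "tz": -0.045, "rx": -0.15, "ry": -4.0, "rz": -1.88, "claw": 0.015},
  {"tx": -0.067, "ty": -0.3065, "tz": -0.05, "rx": -0.15, "ry": -4.0, "rz": -1.88, "claw": 0.015},
  {"tx": -0.067, "ty": -0.3065, "tz": -0.05, "rx": -0.15, "ry": -4.0, "rz": -1.88, "claw": 0.015},
])

```text
clock: 17.3
eef_pos: [509.4, -298.1, 147.4]
tool_rot: [-3.141, -0.083, -0.123]
force: [1.1, 0.6, -0.4]
width: 26.8
```

```bash
cat > look2.py <<'E'
import sys
from h import *
s=get_image("scene")[:,:,::-1].copy();t=get_image("top")[:,:,::-1].copy();st=read_state()
r=R.from_euler("xyz",st["tool_rot"]);M=r.as_matrix();x=R.from_rotvec(-M[:,1]*np.radians(15)).apply(M[:,0]);x=x if x[0]>0 else -x
x2=R.from_rotvec(M[:,1]*np.radians(15)).apply(M[:,0]);x=x if x[2]>x2[2] else x2
P=st["eef_pos"]-9.3*M[:,2]
print("q",st["qpos"].round(3),"tcp",st["eef_pos"].round(1),"F",st["force"].round(1),"w",round(st["width"],1),st["clock"])
print("P",P.round(1),"yaw",np.degrees(np.arctan2(x[1],x[0])).round(2),"slope",np.degrees(np.arcsin(x[2])).round(2),"lat",np.degrees(np.arcsin(M[2,1])).round(2))
print("butt",proj("scene",P+90*x).round(1),proj("top",P+90*x).round(1),"fan",proj("scene",P-154*x).round(1),proj("top",P-154*x).round(1))
W=np.zeros((600,800,3),np.uint8);W[:600,:400]=cv2.resize(s[150:300,150:250],None,fx=4,fy=4,interpolation=2);W[:600,400:]=cv2.resize(t[110:260,310:410],None,fx=4,fy=4,interpolation=2)
cv2.imwrite(f"pics/{sys.argv[1]}.png",W)
E
python3 look2.py l7
```

```text
q [-0.108  0.896  1.098  1.861 -1.048  1.001 -0.236] tcp [ 510.3 -299.2  149.5] F [ 0.2 -0.9 -0.7] w 26.2 17.4
P [ 509.6 -299.1  158.7] yaw -6.97 slope 19.93 lat 0.1
butt [190.5 217.3] [371.2 136.1] fan [236.  178.4] [353.4 237.1]
```

View pics/l7.png

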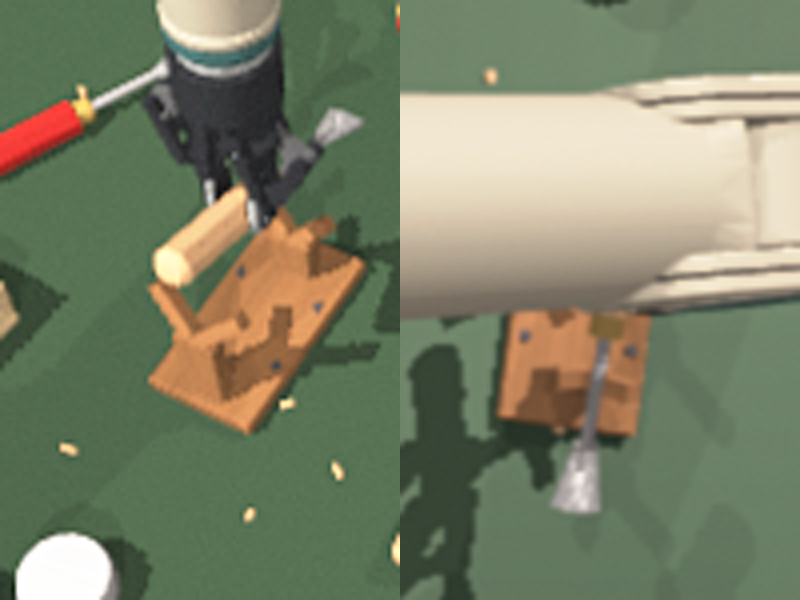

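The pose matches (fan end seen at top (354,238), predicted (353,237)), and the joints have room. Descending to just above the seat.

Call:
apply_moves([
  {"tx": 0.0, "ty": 0.0, "tz": -0.02, "rx": 0.0, "ry": 0.0, "rz": 0.0, "claw": 0.015},
  {"tx": 0.0, "ty": 0.0, "tz": -0.04, "rx": 0.0, "ry": 0.0, "rz": 0.0, "claw": 0.015},
  {"tx": 0.0, "ty": 0.0, "tz": -0.055, "rx": 0.0, "ry": 0.0, "rz": 0.0, "claw": 0.015},
  {"tx": 0.0, "ty": 0.0, "tz": -0.063, "rx": 0.0, "ry": 0.0, "rz": 0.0, "claw": 0.015},
  {"tx": 0.0, "ty": 0.0, "tz": -0.067, "rx": 0.0, "ry": 0.0, "rz": 0.0, "claw": 0.015},
  {"tx": 0.0, "ty": 0.0, "tz": -0.067, "rx": 0.0, "ry": 0.0, "rz": 0.0, "claw": 0.015},
  {"tx": 0.0, "ty": 0.0, "tz": -0.067, "rx": 0.0, "ry": 0.0, "rz": 0.0, "claw": 0.015},
])

```text
clock: 18.1
eef_pos: [510.7, -299.6, 83.1]
tool_rot: [3.14, -0.088, -0.122]
force: [0.4, -0.7, -0.8]
width: 26.7
```

```bash
python3 look2.py l8
```

```text
q [-0.009  0.907  0.875  1.9   -1.08   0.803 -0.214] tcp [ 510.7 -299.5   83. ] F [ 0.3 -0.9 -1.3] w 26.5 18.2
P [ 509.9 -299.4   92.3] yaw -6.97 slope 20.01 lat 0.11
butt [193.8 230.8] [366.5 142.6] fan [237.3 191.7] [349.8 238. ]
```

Good: P is 7 mm above the seat, with no contact. Next come small steps down.

Call:
apply_moves([
  {"tx": 0.0, "ty": 0.0, "tz": -0.002, "rx": 0.0, "ry": 0.0, "rz": 0.0, "claw": 0.015},
  {"tx": 0.0, "ty": 0.0, "tz": -0.004, "rx": 0.0, "ry": 0.0, "rz": 0.0, "claw": 0.015},
  {"tx": 0.0, "ty": 0.0, "tz": -0.0055, "rx": 0.0, "ry": 0.0, "rz": 0.0, "claw": 0.015},
  {"tx": 0.0, "ty": 0.0, "tz": -0.0055, "rx": 0.0, "ry": 0.0, "rz": 0.0, "claw": 0.015},
])

```text
clock: 18.6
eef_pos: [510.3, -299.4, 76.8]
tool_rot: [3.14, -0.087, -0.123]
force: [-0.5, -0.1, -0.2]
width: 26.4
```

Call:
apply_moves([
  {"tx": 0.0, "ty": 0.0, "tz": -0.001, "rx": 0.0, "ry": 0.0, "rz": 0.0, "claw": 0.015},
  {"tx": 0.0, "ty": 0.0, "tz": -0.001, "rx": 0.0, "ry": 0.0, "rz": 0.0, "claw": 0.015},
  {"tx": 0.0, "ty": 0.0, "tz": -0.001, "rx": 0.0, "ry": 0.0, "rz": 0.0, "claw": 0.015},
])

```text
clock: 18.9
eef_pos: [510.4, -299.7, 76.1]
tool_rot: [3.14, -0.087, -0.123]
force: [-0.4, -0.6, 0.7]
width: 26.4
```

```bash
python3 look2.py l9
```

```text
q [ 0.004  0.909  0.849  1.903 -1.082  0.781 -0.213] tcp [ 510.4 -299.7   76.1] F [-0.7 -1.4  1.4] w 26.5 19.0
P [ 509.6 -299.6   85.3] yaw -7.01 slope 19.98 lat 0.12
butt [194.2 232. ] [366.1 143.3] fan [237.4 192.9] [349.5 238.2]
```

Call:
apply_moves([
  {"tx": 0.0, "ty": 0.0, "tz": -0.001, "rx": 0.0, "ry": 0.0, "rz": 0.0, "claw": 0.015},
  {"tx": 0.0, "ty": 0.0, "tz": -0.0015, "rx": 0.0, "ry": 0.0, "rz": 0.0, "claw": 0.015},
  {"tx": 0.0, "ty": 0.0, "tz": -0.0015, "rx": 0.0, "ry": 0.0, "rz": 0.0, "claw": 0.015},
])

```text
clock: 19.3
eef_pos: [510.4, -299.9, 75.8]
tool_rot: [3.14, -0.088, -0.124]
force: [-2.0, 1.7, 11.6]
width: 26.4
```

```bash
python3 look2.py l10
```

```text
q [ 0.007  0.907  0.845  1.904 -1.081  0.778 -0.213] tcp [ 510.4 -300.    75.8] F [-2.9  1.2 12.2] w 26.6 19.4
P [ 509.6 -299.9   85.1] yaw -7.05 slope 20.06 lat 0.09
butt [194.1 232. ] [366.2 143.3] fan [237.4 193. ] [349.5 238.2]
```

View pics/l10.png

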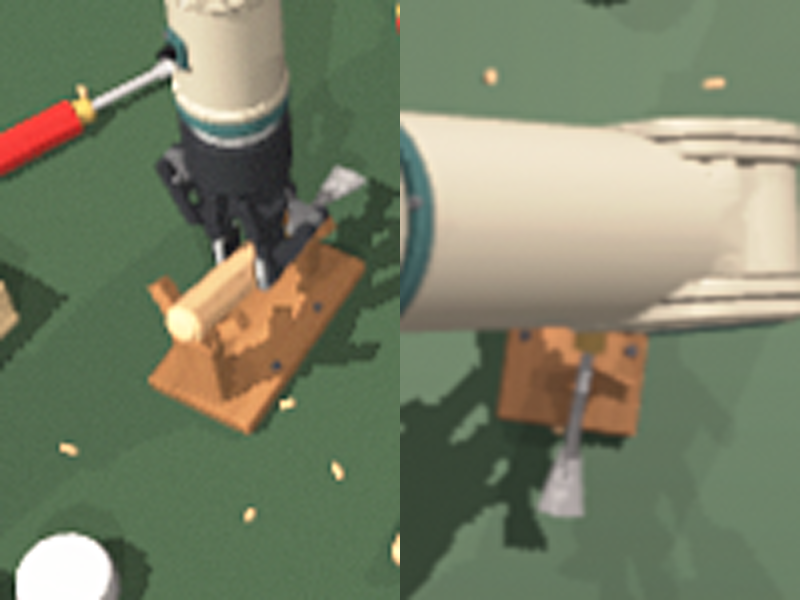

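It is seated: P is at z=85.1, slope 20.1°, with 12 N contact. I'll relieve the press, open slowly and retract straight up.

Call:
apply_moves([
  {"tx": 0.0, "ty": 0.0, "tz": 0.001, "rx": 0.0, "ry": 0.0, "rz": 0.0, "claw": 0.024},
  {"tx": 0.0, "ty": 0.0, "tz": 0.001, "rx": 0.0, "ry": 0.0, "rz": 0.0, "claw": 0.032},
  {"tx": 0.0, "ty": 0.0, "tz": 0.001, "rx": 0.0, "ry": 0.0, "rz": 0.0, "claw": 0.045},
  {"tx": 0.0, "ty": 0.0, "tz": 0.001, "rx": 0.0, "ry": 0.0, "rz": 0.0, "claw": 0.06},
  {"tx": 0.0, "ty": 0.0, "tz": 0.001, "rx": 0.0, "ry": 0.0, "rz": 0.0, "claw": 0.065},
  {"tx": 0.0, "ty": 0.0, "tz": 0.001, "rx": 0.0, "ry": 0.0, "rz": 0.0, "claw": 0.065},
  {"tx": -0.001, "ty": 0.0, "tz": 0.015, "rx": 0.0, "ry": 0.0, "rz": 0.0, "claw": 0.065},
  {"tx": -0.003, "ty": 0.0, "tz": 0.035, "rx": 0.0, "ry": 0.0, "rz": 0.0, "claw": 0.065},
  {"tx": -0.005, "ty": 0.0, "tz": 0.065, "rx": 0.0, "ry": 0.0, "rz": 0.0, "claw": 0.065},
  {"tx": -0.007, "ty": 0.0, "tz": 0.1, "rx": 0.0, "ry": 0.0, "rz": 0.0, "claw": 0.065},
  {"tx": -0.009, "ty": 0.0, "tz": 0.15, "rx": 0.0, "ry": 0.0, "rz": 0.0, "claw": 0.065},
  {"tx": -0.01, "ty": 0.0, "tz": 0.18, "rx": 0.0, "ry": 0.0, "rz": 0.0, "claw": 0.065},
])

```text
clock: 20.6
eef_pos: [500.1, -300.7, 258.7]
tool_rot: [3.138, -0.09, -0.124]
force: [-0.0, 0.5, 0.2]
width: 65.1
```

Call:
apply_moves([
  {"tx": 0.0, "ty": 0.03, "tz": 0.03, "rx": 0.0, "ry": 0.0, "rz": 0.0, "claw": 0.065},
  {"tx": 0.0, "ty": 0.07, "tz": 0.05, "rx": 0.0, "ry": 0.0, "rz": 0.0, "claw": 0.065},
  {"tx": 0.0, "ty": 0.12, "tz": 0.05, "rx": 0.0, "ry": 0.0, "rz": 0.0, "claw": 0.065},
  {"tx": 0.0, "ty": 0.17, "tz": 0.05, "rx": 0.0, "ry": 0.0, "rz": 0.0, "claw": 0.065},
  {"tx": 0.0, "ty": 0.22, "tz": 0.05, "rx": 0.0, "ry": 0.0, "rz": 0.0, "claw": 0.065},
  {"tx": 0.0, "ty": 0.27, "tz": 0.05, "rx": 0.0, "ry": 0.0, "rz": 0.0, "claw": 0.065},
  {"tx": 0.0, "ty": 0.32, "tz": 0.05, "rx": 0.0, "ry": 0.0, "rz": 0.0, "claw": 0.065},
  {"tx": 0.0, "ty": 0.35, "tz": 0.05, "rx": 0.0, "ry": 0.0, "rz": 0.0, "claw": 0.065},
  {"tx": 0.0, "ty": 0.35, "tz": 0.05, "rx": 0.0, "ry": 0.0, "rz": 0.0, "claw": 0.065},
  {"tx": 0.0, "ty": 0.35, "tz": 0.05, "rx": 0.0, "ry": 0.0, "rz": 0.0, "claw": 0.065},
])

```text
clock: 21.6
eef_pos: [500.1, 50.7, 304.9]
tool_rot: [3.14, -0.087, -0.121]
force: [0.3, -0.5, -0.6]
width: 65.0
```

```bash
python3 look2.py l11
```

```text
q [-0.983  0.567  1.283  1.911 -0.644  1.051 -1.142] tcp [500.2  49.1 305. ] F [ 0.7 -0.2  0.6] w 64.9 21.7
P [499.4  49.2 314.3] yaw -7.15 slope 20.01 lat 0.07
butt [319.5 219.4] [208.7 119.7] fan [352.8 174.6] [198.  236.4]
```

View pics/l11.png

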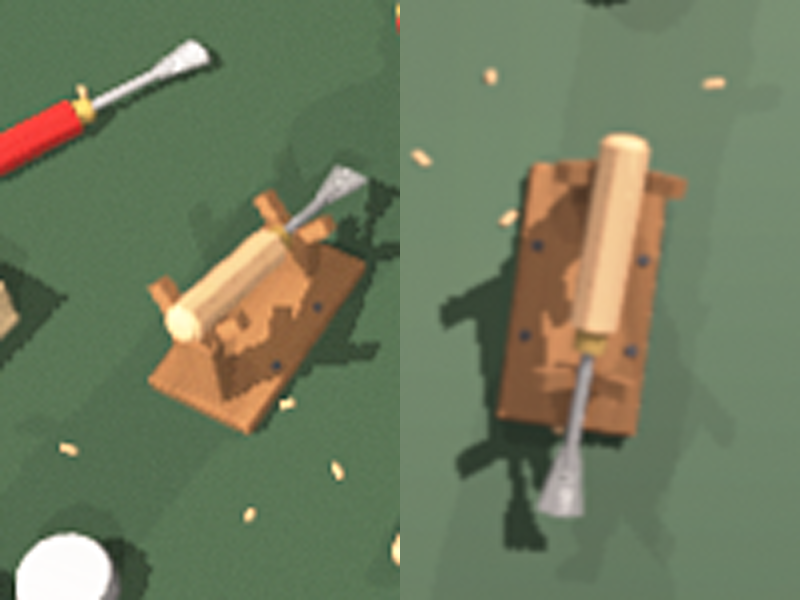

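It sits in both notches. The butt is at top (366,144) and the fan end at (350,239), both as predicted, with the ferrule just above the low notch. I'll check stability and the other two tools by image difference, then hand in.

Run:
```python
from h import *
a=get_image("top").astype(int);[get_image("scene") for _ in range(4)];b=get_image("top").astype(int);o=cv2.imread("pics/scene0.png")[:,:,::-1].astype(int);c=get_image("scene").astype(int)
print("rest drift",abs(a-b)[130:260,320:400].max(),np.abs(a-b)[130:260,320:400].mean())
def cen(im,x0,x1,y0,y1):
    w=im[y0:y1,x0:x1];m=(w[:,:,0]-w[:,:,2]>60)&(w[:,:,0]>170);v,u=np.nonzero(m);return round(u.mean()+x0,1),round(v.mean()+y0,1),m.sum()
for box in((245,282,255,300),(315,356,282,330)):print(cen(o,*box),cen(c,*box))
finish_job();print(read_state()["clock"])
```

```text
rest drift 8 0.475
(np.float64(260.9), np.float64(274.0), np.int64(281)) (np.float64(261.0), np.float64(273.5), np.int64(294))
(np.float64(331.8), np.float64(305.4), np.int64(357)) (np.float64(332.3), np.float64(304.5), np.int64(339))
the job is handed in; nothing more can be done
the job is handed in; nothing more can be done
```

The fishtail gouge is lying in the sloping rest: handle in the high notch, shank in the low notch, ferrule just above that notch, blade pointing down the slope. It is released, the arm is well clear, and I handed the job in at about 22 s on the robot's clock.

- **What failed on the way:** on the first try the arm hit its limits on joints 6 and 7 about 20 mm above the seat. I laid the gouge back on the bench, turned the gripper half round, gripped again tilted 15° so it would be near vertical at the rest, and placed it.
- **Final seat check:** just before letting go, the gouge's balance point was at (509.6, -299.9, 85.1) mm and its slope was 20.1°. Contact force was about 12 N. After letting go, the butt and fan tip were within about 1 px of where they were predicted, and nothing moved between two pictures taken just before handing in.
- **The other two tools:** their handles show within about 1 px of where they started, and shadow may explain that shift. I saw no sign that they were touched.

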